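# Walk the flattening punch over its oil pads and into its rest

## Robot

A 6-joint arm with a two-finger parallel gripper is mounted at the origin on the work surface. World frame = base frame: x ahead of the robot, y to its left, z up, the work surface at z = 0. Lengths are in m, angles in rad, forces in N, time in s.
With the tool pointing down it reaches from about 0.375 to 0.925 m from the base axis. Payload 5.7 kg.
Tool frame: the origin (TCP) lies midway between the tips of the shut fingers; the grasp point (between the pads) lies 19 mm behind it (grip_point_offset is the distance from the TCP to the grasp point, in m); z points along the fingers, y is the line along which they close (so a half turn about z gives the same grasp; the last joint's range is limited). The gripper opens to 88 mm and grips with 3 to 60 N. Pads are 20 mm wide; open, the fingers measure 115 mm over their backs; the gripper's body (75 mm by 178 mm) begins 61 mm behind the grasp point.
Start: joints at [0.986, 0.359, 1.51, -0, 1.272, -0.115], TCP at [0.272, 0.535, 0.223] pointing down, gripper open.
Joint ranges: [-2.97, 2.97], [-1.01, 2.36], [0.21, 2.38], [-0.96, 4.11], [0.2, 2.71], [-2.98, 2.98]. Speed limits (rad/s): [2.39, 2.39, 3.14, 3.14, 3.14, 3.14].

## Interface

Orientations are given as a rotation vector (axis times angle).
In Python, from workcell import * gives the robot as it stands. The module is installed in compiled form; this text tells all that it offers.
- The arm moves only by the tool arm_command, never from a script. Its arguments are lists of equal length, an entry for each row: "jaw": the finger opening in mm, from 0 to 87.8; "translation": the shift along the tool's x, y, z in mm, a list of three; "twist": the turn about the tool's z in degrees. In form: {"jaw": [jaw, ...], "translation": [[dx, dy, dz], ...], "twist": [twist, ...]}. A call has 1 to 10 rows; each row is the pose to reach, as a shift and turn from the pose commanded when the call began, along the tool's axes at that moment; what a row does not reach only later rows make up. A row lasts 1/12 s, in which the tool goes at most 41.7 mm and 7.16 degrees, less where a joint would pass 70% of its speed; a pose out of reach is approached as far as the arm can. A call with a gripper value outside its range is refused whole. The fingers move at their own pace and stop on an object; "grip_force" is the grip in N (left out, the last holds). Time passes only in rows, so rows that repeat a pose let the fingers close. It gives the time, the measured TCP pose, the force, the opening and the grip force at its end, in the units of the state.
- state(): the state, without advancing time (a new reading comes with each control period).
- get_image(name): name is "scene" or "top"; returns the picture (480x640x3 uint8, red, green, blue); there is no depth.
- calibration(name): a dict with "mtx" (3x3 intrinsics, pixels), "R" (3x3) and "t" (3): a world point X has camera coordinates R X + t. Camera axes: x right, y down, z forward; pixel columns grow to the right and rows downward; lengths in m; the calibration is good to about 2 mm. A picture is of the moment at which its call begins. calibration takes no time and is no camera call.
- hand_in(): hands the job in; it is judged then, once.
Trained networks look in the newest picture that a camera, given by its name, has taken for a name from the list of things; names that differ only in an ending like _2 or _b are one class to them, and where a whole thing is asked for, a point or a joint stands for the part that bears it (a point fixed in the world has none). Each returns a list of dicts, best first, with "conf" (0 to 1); they miss things now and then, are a little off and sometimes report something else, mostly with a low value. They report only what shows in the picture. A call takes as long as a camera call. They do not tell look-alikes from the thing itself.
- recognise(camera, label): "rect" ([left, top, width, height] in pixels, round what is visible of it).
- regions_of(camera, label): "pixels" (480x640 bool, what is visible of it) and "rect" ([left, top, width, height] in pixels, round what is visible of it).
- tip_of(camera, label): "location" ([column, row] in pixels: a listed point, or the origin of a listed thing).
The state is a dict: "time_s": time; "joints": joint angles; "qd": joint speeds; "joint_efforts": joint torques, N m; "tcp_pos": TCP position; "tool_rot": TCP orientation; "contact_force": force on the tool from outside, world axes, zero at the start; "moment": the same for the moment, N m; "opening": finger opening in m; "finger_force": force on a finger pad.
Only numpy, scipy, OpenCV 4.12 (cv2) and the standard library are available. Lean on these libraries where they do the work, as an engineer would, in place of code of your own. Each camera call takes 0.05 s, during which the arm holds its last target. There are 200 camera calls.

## Task

Oil both faces of the double-ended flattening punch and put it away by walking it end over end: tip it up so that it stands by itself on its brass foot, wholly on the amber pad, and let go for a moment; tip it on over and stand it by itself the same way on its steel foot, wholly on the blue pad; then tip it down so that it lies home in the wooden rest with each foot between a pair of green cheeks, and let go. Keep one foot down at bench level all the time (slide or turn it as needed but never lift it clear), never let it drop or topple, and leave the other things on the bench where they are.

Things in the scene. Friction and masses are not known exactly. Their poses are not given: they have to be found in the camera images.
- punch: Loose double-ended punch, 150 mm long, 0.27 to 0.47 kg: dark wooden grip 24 mm square, 122 mm long, between two metal feet 36 mm square, 14 mm thick: golden brass at its -x end, silver steel at +x. Origin at its very centre, x along it, y and z normal to its side faces. Starts lying on the bench (origin 18 mm up, grip 6 to 30 mm up), brass foot towards the amber pad. Stands stably on either foot.
- brass_foot (a point): Centre of the punch's outer brass end face, 75 mm from the punch's origin along its -x.
- steel_foot (a point): Centre of the punch's outer steel end face, 75 mm from the punch's origin along its +x.
- amber_pad: Fixed round orange-amber oil pad, 84 mm across, 3 mm thick, flat on the bench; origin at the centre of its underside.
- blue_pad: The like blue pad, 84 mm across, 3 mm thick; origin at the centre of its underside. The rest lies beyond it.
- rest: Fixed plywood rest, board 190 (x) by 84 by 3 mm; 63 mm either side of its middle along x a pair of green cheeks, each 26 mm long, 12 mm thick, top 17 mm above the bench, 54 mm clear between the two of a pair; open at both ends along x and between the pairs. Origin under its centre; the punch is to lie along its x, either way round. It lies beyond the blue pad, its x roughly in line.
- wax_tin: Bystander: round metal tin, 50 mm across, 26 mm high; origin under its centre. Stands beside the start of the punch or the rest.
- ring_box: Bystander: red ring box, 42 x 42 x 31 mm; origin under its centre. Stands beside the start of the punch or the rest.
- doming_block: Bystander: dark steel block, 40 x 40 x 34 mm; origin under its centre. Stands beside the start of the punch or the rest.
- spool: Bystander: copper wire spool with white flanges, 46 mm across, 30 mm high; origin under its centre. Stands beside the start of the punch or the rest.
- brush: Bystander: hand brush lying flat, 150 mm long, along its x, beyond the pads.
- pliers: Bystander: red-handled pliers lying flat, 12 mm high, 165 mm long along their x (jaws to +x); origin at the pivot's underside; on the robot's side of the pads.
- oil_bottle: Bystander: amber oil bottle, 48 mm across, 120 mm high, beyond the pads; origin under its centre.
- bead_jar: Bystander: glass jar, 54 mm across, 85 mm high, beyond the pads; origin under its centre.
Not all that is in view belongs to the job. Leave any turquoise look-alike of the punch alone. Of the things that look like the amber_pad, the smaller one is meant.

How it is judged:
By the outcome, as a careful person would: the job done as asked, in the order asked, and still so for the second after the job is handed in, with the robot touching nothing.
It also fails if it takes over 72 s, if anything falls off the work surface, if the arm or the gripper's body presses on something with over 40 N, if the wrist force passes 120 N, or if a joint passes its speed limit or range.

## Working session

There is one attempt and no reset: what is moved stays moved. The work goes in short steps, Python scripts to look and compute and a tool call to move; the robot and the scene stay as the last step left them, time stands still between calls to the robot, and variables do not carry over. Pictures are saved under pics/ and viewed, at most 10 in all, crops included, and the job is handed in when it is done.

Besides the shell and the picture viewer there is one more tool, called after "Request:" as name([rows], argument=value, ...), one row to a line, values as JSON. arm_command: Moves the arm, as the interface text tells. Its arguments: {"type":"object","properties":{"jaw":{"type":"array","items":{"type":"number"}},"translation":{"type":"array","items":{"type":"array","items":{"type":"number"}}},"twist":{"type":"array","items":{"type":"number"}},"grip_force":{"type":"number"}},"required":["jaw","translation","twist"]}

```bash
mkdir -p pics; ls; python3 - <<'E'
from workcell import *
import cv2,numpy as np
print(state())
for n in("scene","top"):
    im=get_image(n);cv2.imwrite(f"pics/{n}0.png",im[:,:,::-1]);c=calibration(n);print(n,c)
E
```

```text
pics
{'time_s': 0.0, 'joints': array([ 9.85925530e-01,  3.59493869e-01,  1.51138750e+00,  1.02131560e-05,
        1.27249671e+00, -1.15089110e-01]), 'qd': array([-2.29199119e-04,  1.16640873e-03, -2.83715627e-05,  3.56420089e-04,
        1.76923712e-03,  6.84375903e-04]), 'joint_efforts': array([-6.82270602e-04, -5.15390432e+01, -2.70722991e+01,  6.72989921e-02,
        3.51326389e-02, -1.74004313e-04]), 'tcp_pos': array([0.27124303, 0.53444326, 0.22183332]), 'tool_rot': array([-7.31024038e-01, -3.05471728e+00,  2.62876250e-03]), 'contact_force': array([ 0.46572632, -0.34787439,  0.89113696]), 'moment': array([-0.02508613, -0.02037673,  0.00270545]), 'finger_force': 0.0, 'opening': 0.08794061125607873}
scene {'mtx': array([[597.27587047,   0.        , 327.36291476],
       [  0.        , 597.27587047, 236.37009025],
       [  0.        ,   0.        ,   1.        ]]), 'R': array([[ 0.22337347,  0.97471603, -0.00574028],
       [ 0.7693492 , -0.17991991, -0.61296871],
       [-0.59850322,  0.13250467, -0.79008633]]), 't': array([-0.1628535 , -0.35208289,  1.44602847])}
top {'mtx': array([[514.22617059,   0.        , 318.4854768 ],
       [  0.        , 514.22617059, 239.54593639],
       [  0.        ,   0.        ,   1.        ]]), 'R': array([[ 0.02791033, -0.99954627,  0.01132577],
       [-0.99829499, -0.02845288, -0.05096606],
       [ 0.05126518, -0.00988398, -0.99863616]]), 't': array([0.02068328, 0.51939859, 1.20767495])}
```

View pics/top0.png

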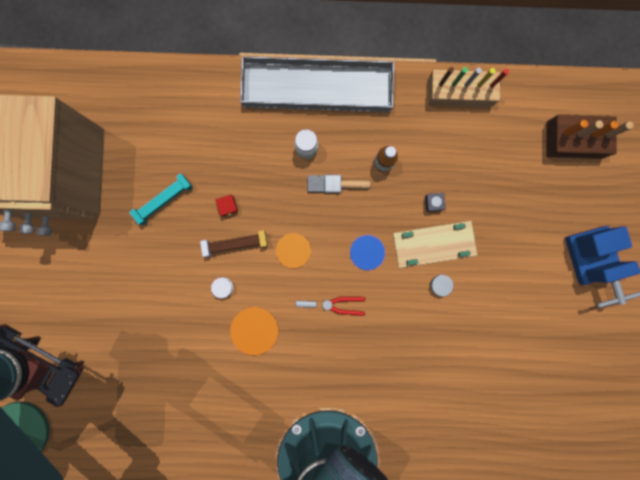

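View pics/scene0.png

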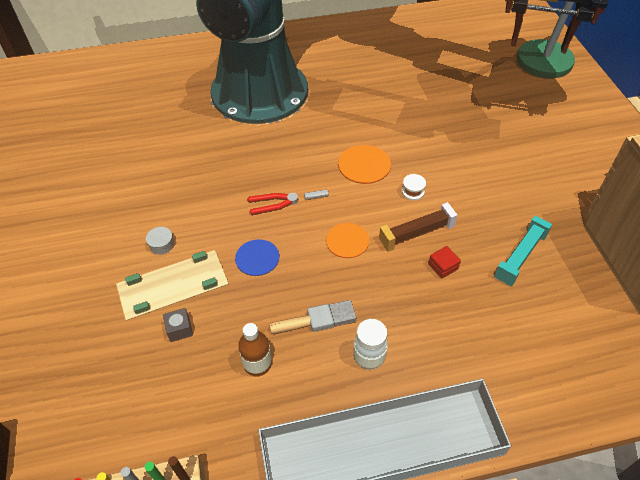

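The top view shows these candidates:
- **Punch:** the dark one with brass end (263,240) and steel end (205,248), versus a turquoise look-alike at (160,200). I take the dark one.
- **Amber pad:** small at (293,250), versus a larger one at (254,331). I take the small one.
- **Blue pad:** (367,253).
- **Rest:** (436,244), with its cheeks at its corners.

```bash
cat > h.py <<'E'
from workcell import *
import cv2,numpy as np
from scipy.spatial.transform import Rotation as Ro
def back(n,uv,z):
    c=calibration(n);R,t=c["R"],c["t"];o=-R.T@t
    d=R.T@np.linalg.solve(c["mtx"],[uv[0],uv[1],1.]);return o+d*(z-o[2])/d[2]
def proj(n,X):
    c=calibration(n);p=c["mtx"]@(c["R"]@np.asarray(X)+c["t"]);return p[:2]/p[2]
def cen(m): ys,xs=np.nonzero(m);return np.array([xs.mean(),ys.mean()])
def near(n,label,uv):
    r=regions_of(n,label);return min(r,key=lambda q:np.hypot(*(cen(q["pixels"])-uv)))if r else None
def rel(target,yaw=None):
    "tool-frame shift (mm) and twist (deg) to a world TCP target; yaw = wanted world angle of tool x (mod 180)"
    s=state();T=Ro.from_rotvec(s["tool_rot"]).as_matrix()
    out=np.round(T.T@(np.asarray(target)-s["tcp_pos"])*1e3,1)
    cur=np.degrees(np.arctan2(T[1,0],T[0,0]))
    tw=None if yaw is None else -((yaw-cur+90)%180-90)
    return out,tw,cur
E
python3 - <<'E'
from h import *
im=get_image("top");get_image("scene")
px={"amber_pad":(293,250),"blue_pad":(367,253),"rest":(436,244),"punch":(234,244),"brass_foot":(263,240),"steel_foot":(205,248)}
for k,uv in px.items():
    z={"amber_pad":.003,"blue_pad":.003,"rest":.003}.get(k,.018)
    r=near("top",k,uv)
    print(k,r and (r["conf"],r["rect"],cen(r["pixels"]),back("top",cen(r["pixels"]),z).round(4), cv2.minAreaRect(np.argwhere(r["pixels"])[:,::-1].astype(np.float32))))
    w=back("top",uv,z);r=near("scene",k,proj("scene",w))
    print("   scene",r and back("scene",cen(r["pixels"]),z).round(4))
for k in("brass_foot","steel_foot"):
    for n in("top","scene"):
        print(k,n,[(round(q["conf"],2),back(n,q["location"],.018).round(4)) for q in tip_of(n,k)])
hsv=cv2.cvtColor(im,cv2.COLOR_RGB2HSV)
g=((hsv[...,0]>45)&(hsv[...,0]<95)&(hsv[...,1]>60)).astype(np.uint8);g[:,:385]=0;g[:,490:]=0;g[:210]=0;g[280:]=0
n,_,st,c=cv2.connectedComponentsWithStats(g)
for i in range(1,n):
    if st[i,4]>8: print("cheek",st[i,4],c[i].round(1),back("top",c[i],.014).round(4))
cv2.imwrite("pics/crop1.png",cv2.resize(im[180:300,180:500],None,fx=2.5,fy=2.5,interpolation=cv2.INTER_CUBIC)[:,:,::-1])
E
```

```text
amber_pad (0.77, [273.7, 234.9, 33.2, 31.7], array([292.94294941, 250.38428418]), array([0.4915, 0.0955, 0.003 ]), ((293.0, 250.5), (33.0, 34.0), 90.0))
   scene [0.4912 0.0938 0.003 ]
blue_pad (0.74, [350.5, 234.6, 34.8, 32.9], array([366.94461538, 252.14564103]), array([ 0.4923, -0.0816,  0.003 ]), ((367.0, 252.0), (34.0, 34.0), 90.0))
   scene [ 0.4922 -0.0837  0.003 ]
rest (0.89, [391.7, 220.5, 84.0, 50.8], array([434.73751836, 243.90528634]), array([ 0.5166, -0.2439,  0.003 ]), ((434.77301025390625, 243.95631408691406), (35.15288543701172, 78.79776763916016), 80.90972137451172))
   scene [0.6477 0.0024 0.003 ]
punch (0.84, [130.9, 173.4, 57.9, 53.9], array([160.39175258, 199.84226804]), array([0.6017, 0.4119, 0.018 ]), ((160.95297241210938, 199.7797088623047), (19.79510498046875, 66.60370635986328), 53.32564926147461))
   scene [0.5026 0.2306 0.018 ]
brass_foot (0.95, [199.5, 230.7, 67.4, 29.1], array([233.34242838, 243.35197817]), array([0.5036, 0.2359, 0.018 ]), ((233.58853149414062, 243.48550415039062), (16.11296844482422, 65.74378967285156), 80.7066879272461))
   scene [0.50
[... 205 characters left out ...]
696777344), 80.3802719116211))
   scene [0.5016 0.2321 0.018 ]
brass_foot top [(0.66, array([0.5598, 0.4613, 0.018 ])), (0.33, array([ 0.6534, -0.0071,  0.018 ]))]
brass_foot scene [(0.95, array([0.5212, 0.1593, 0.018 ])), (0.59, array([0.5594, 0.4706, 0.018 ])), (0.41, array([ 0.5056, -0.0863,  0.018 ]))]
steel_foot top [(0.8, array([0.6522, 0.3457, 0.018 ])), (0.69, array([0.4938, 0.3046, 0.018 ]))]
steel_foot scene [(0.91, array([0.6444, 0.3547, 0.018 ])), (0.85, array([0.495 , 0.3074, 0.018 ]))]
cheek 32 [458.9 226.2] [ 0.56   -0.2983  0.014 ]
cheek 33 [407.2 234.4] [ 0.5368 -0.1753  0.014 ]
cheek 31 [463.8 253.5] [ 0.4952 -0.3109  0.014 ]
cheek 32 [412.  261.8] [ 0.4719 -0.188   0.014 ]
```

View pics/crop1.png

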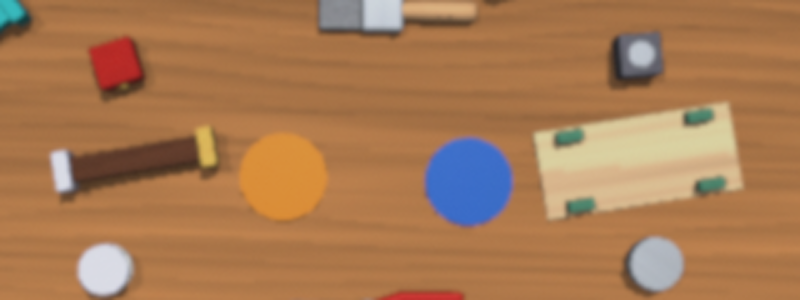

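```bash
python3 - <<'E'
from h import *
print(rel([.514,.167,.08],-80.8)); T=Ro.from_rotvec(state()["tool_rot"]).as_matrix();print(T.round(3))
for uv in((262.4,238.8),(204.8,248.4)):print(back("top",uv,.03).round(4))
E
```

```text
(array([-382.7, -218.4,  142.7]), np.float64(53.886679211379374), np.float64(153.0866792113794))
[[-0.892  0.453 -0.   ]
 [ 0.453  0.892 -0.   ]
 [-0.    -0.    -1.   ]]
[0.5158 0.1666 0.03  ]
[0.4895 0.3001 0.03  ]
```

Request:
arm_command([
  [-383, -218, 143],
  [-383, -218, 143],
  [-383, -218, 143],
  [-383, -218, 143],
  [-383, -218, 143],
  [-383, -218, 143],
  [-383, -218, 143],
  [-383, -218, 143],
  [-383, -218, 143],
  [-383, -218, 143],
], jaw=[60, 60, 60, 60, 60, 60, 60, 60, 60, 60], twist=[53, 53, 53, 53, 53, 53, 53, 53, 53, 53], grip_force=8)

```text
time_s: 1.83
tcp_pos: [0.491, 0.2025, 0.0937]
tool_rot: [2.018, 2.408, 0.001]
contact_force: [0.1, 0.1, 0.1]
opening: 0.0597
finger_force: 0.0
```

```bash
python3 -c "
from h import *
s=state();print(s['tcp_pos'],s['joints'],s['time_s'],rel([.515,.167,.006],-80))"
```

```text
[0.49096208 0.20252782 0.09369802] [ 2.61168506e-01  4.16586858e-01  1.79904934e+00 -3.69293528e-05
  9.25327377e-01  8.53749875e-02] 1.8333 (array([-39.2,  17.4,  87.7]), np.float64(0.07349942351027039), np.float64(100.07349942351027))
```

Request:
arm_command([
  [-39, 17, 20],
  [-39, 17, 30],
  [-39, 17, 50],
  [-39, 17, 70],
  [-39, 17, 86],
  [-39, 17, 86],
  [-39, 17, 86],
], jaw=[60, 60, 60, 60, 60, 60, 60], twist=[0, 0, 0, 0, 0, 0, 0])

```text
time_s: 2.42
tcp_pos: [0.5129, 0.1686, 0.0075]
tool_rot: [-2.017, -2.407, 0.002]
contact_force: [-0.1, 0.9, -0.2]
opening: 0.0603
finger_force: 0.0
```

```bash
python3 - <<'E'
from h import *
print(rel([.515,.167,.006],-80))
im=get_image("scene");cv2.imwrite("pics/s1.png",cv2.resize(im[150:310,300:500],None,fx=4,fy=3.75)[:,:,::-1])
E
```

```text
(array([-2. ,  1.7,  1.5]), np.float64(0.08074451024407381), np.float64(100.08074451024409))
```

View pics/s1.png

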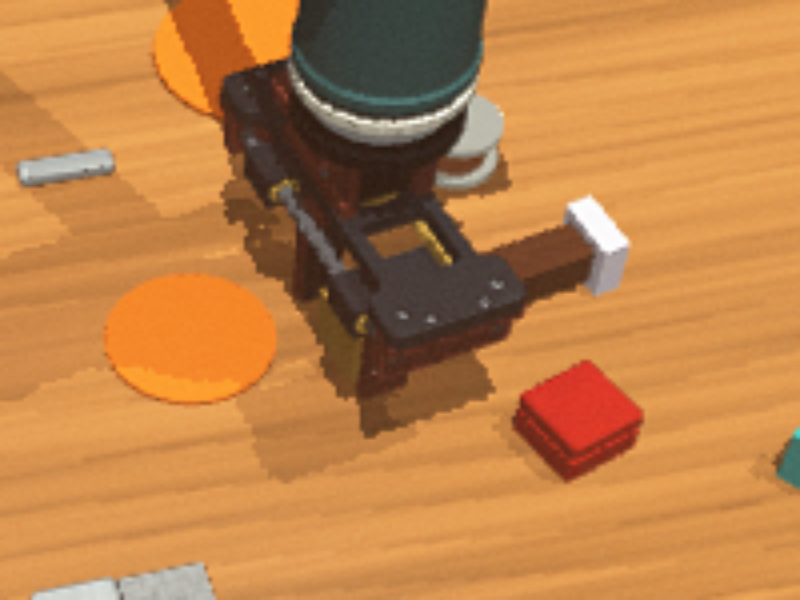

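The gripper straddles the brass foot (crop 340,330) and the steel foot is at crop (600,245). It is aligned, so I close.

Request:
arm_command([
  [-2, 1, 0],
  [-2, 1, 0],
  [-2, 1, 0],
  [-2, 1, 0],
  [-2, 1, 0],
  [-2, 1, 0],
  [-2, 1, 0],
  [-2, 1, 0],
], jaw=[60, 30, 30, 30, 30, 30, 30, 30], twist=[0, 0, 0, 0, 0, 0, 0, 0], grip_force=10)

```text
time_s: 3.13
tcp_pos: [0.5152, 0.1671, 0.0085]
tool_rot: [2.017, 2.408, 0.001]
contact_force: [0.1, -0.1, 5.0]
opening: 0.0364
finger_force: 10.0
```

```bash
python3 - <<'E'
from h import *
print(rel([.491,.126,.017],-89.7))
E
```

```text
(array([-36.2, -31.1,  -8.5]), np.float64(9.792279123887567), np.float64(100.09227912388756))
```

Request:
arm_command([
  [0, 0, -5],
  [0, 0, -10],
  [-5, -4, -10],
  [-11, -9, -10],
  [-18, -15, -10],
  [-25, -21, -10],
  [-31, -27, -10],
  [-36, -31, -10],
  [-36, -31, -10],
  [-36, -31, -10],
], jaw=[30, 30, 30, 30, 30, 30, 30, 30, 30, 30], twist=[0, 0, 1, 3, 5, 7, 9, 10, 10, 10])

```text
time_s: 3.97
tcp_pos: [0.4901, 0.1253, 0.018]
tool_rot: [-2.22, -2.222, 0.002]
contact_force: [-0.5, 0.2, -1.0]
opening: 0.0356
finger_force: 10.0
```

```bash
python3 - <<'E'
from h import *
print(rel([.491,.126,.010],-89.7))
im=get_image("scene");cv2.imwrite("pics/s2.png",cv2.resize(im[150:310,300:500],None,fx=4,fy=3.75)[:,:,::-1])
E
```

```text
(array([0.7, 0.9, 8. ]), np.float64(-0.24362979314571476), np.float64(90.05637020685428))
```

View pics/s2.png

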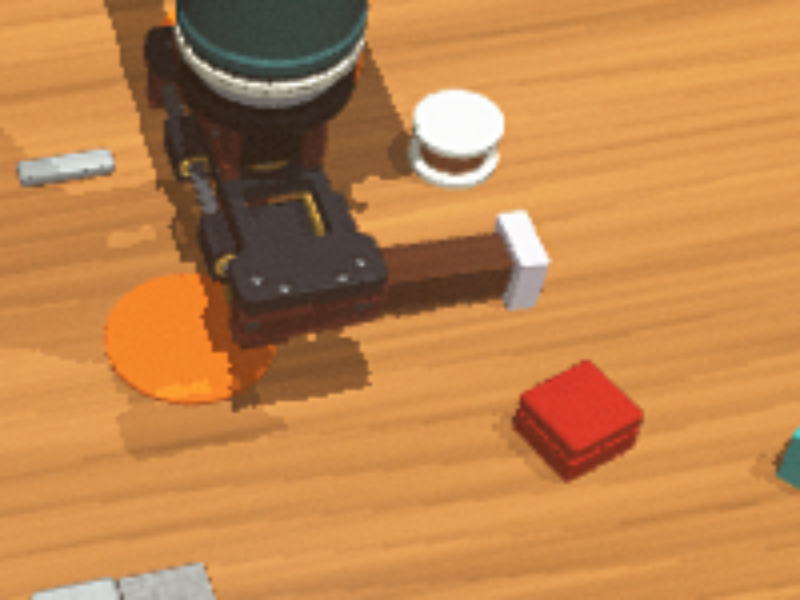

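The brass foot is held over the amber pad and the punch lies along -y with its steel foot at crop (523,260). Next I lower, release, and move back over the steel foot.

Request:
arm_command([
  [0, 0, 3],
  [0, 0, 6.5],
  [0, 0, 6.5],
  [0, 0, 6.5],
  [0, 0, 6.5],
  [0, 0, 6.5],
  [0, 0, 0],
  [0, 0, -35],
  [30, 0, -60],
  [70, 0, -70],
], jaw=[30, 30, 30, 60, 60, 60, 60, 60, 60, 60], twist=[0, 0, 0, 0, 0, 0, 0, 0, 0, 0])

```text
time_s: 4.85
tcp_pos: [0.4924, 0.1954, 0.0914]
tool_rot: [2.222, 2.217, 0.004]
contact_force: [1.3, -0.5, 0.5]
opening: 0.06
finger_force: 0.0
```

Request:
arm_command([
  [40, 0, 0],
  [70, 0, 0],
  [120, 0, 0],
  [160, 0, 0],
  [160, 0, 0],
  [160, 0, 0],
], jaw=[60, 60, 60, 60, 60, 60], twist=[0, 0, 0, 0, 0, 0])

```text
time_s: 5.35
tcp_pos: [0.4903, 0.3589, 0.0885]
tool_rot: [2.216, 2.227, 0.002]
contact_force: [-0.4, -1.0, 0.9]
opening: 0.0601
finger_force: 0.0
```

```bash
cat >> h.py <<'E'
def feet(n,z,box,name=None):
    "world positions of brass and steel colour blobs inside a pixel box (l,t,r,b)"
    im=get_image(n);l,t,r,b=box;c=im[t:b,l:r]
    if name: cv2.imwrite(name,cv2.resize(c,None,fx=4,fy=4)[:,:,::-1])
    hsv=cv2.cvtColor(c,cv2.COLOR_RGB2HSV)
    H,S,V=[hsv[...,i].astype(int) for i in range(3)]
    out={}
    for k,m in(("brass",(H>19)&(H<32)&(S>90)&(V>90)),("steel",(S<45)&(V>130)),("wood",(V<100)&(S>80))):
        q,L,st,ce=cv2.connectedComponentsWithStats(m.astype(np.uint8))
        if q>1:
            i=1+st[1:,4].argmax();uv=ce[i]+[l,t];out[k]=(st[i,4],uv.round(1),back(n,uv,z).round(4))
    return out
E
python3 - <<'E'
from h import *
print(state()["tcp_pos"],state()["contact_force"])
print(feet("scene",.018,(380,190,460,260),"pics/s3.png"))
print(feet("top",.033,(190,225,310,270),"pics/t3.png"))
E
```

```text
[0.4902892  0.35890556 0.08849326] [-0.35709141 -0.98166675  0.92554338]
{'steel': (np.int32(189), array([431.1, 219. ]), array([0.4893, 0.2643, 0.018 ])), 'wood': (np.int32(337), array([403.4, 229. ]), array([0.501 , 0.2038, 0.018 ]))}
{'brass': (np.int32(84), array([279.1, 249.1]), array([0.4927, 0.1267, 0.033 ])), 'steel': (np.int32(117), array([220.9, 247.7]), array([0.4921, 0.2621, 0.033 ])), 'wood': (np.int32(222), array([250.6, 253.5]), array([0.4805, 0.1926, 0.033 ]))}
```

View pics/t3.png

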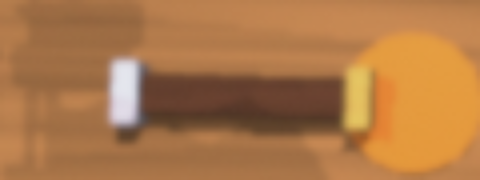

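The punch lies straight along y: steel foot at crop (125,92), brass foot on the pad edge side at (358,98), pad centre (411,102). I grasp the steel foot and tip.

Request:
arm_command([
  [-40, 1, 10],
  [-80, 1, 30],
  [-97, 1, 60],
  [-97, 1, 79],
  [-97, 1, 79],
  [-97, 1, 79],
  [-97, 1, 79],
  [-97, 1, 79],
  [-97, 1, 79],
  [-97, 1, 79],
], jaw=[60, 60, 60, 60, 60, 30, 30, 30, 30, 30], twist=[0, 0, 0, 0, 0, 0, 0, 0, 0, 0], grip_force=8)

```text
time_s: 6.28
tcp_pos: [0.4923, 0.2599, 0.0103]
tool_rot: [2.218, 2.223, 0.003]
contact_force: [-0.7, 0.0, 5.7]
opening: 0.0359
finger_force: 8.0
```

```bash
python3 -c "
from h import *
print(rel([.491,.262,.009],-90))"
```

```text
(array([ 2.1, -1.3,  1.3]), np.float64(0.12046068355033412), np.float64(90.12046068355033))
```

Request:
arm_command([
  [-1, 0, -6],
  [-3, 0, -12],
  [-6.5, 0, -24],
  [-11.5, 0, -36],
  [-17, 0, -47],
  [-24, 0, -58],
  [-32, 0, -68],
  [-40, 0, -77],
  [-40, 0, -77],
  [-40, 0, -77],
], jaw=[30, 30, 30, 30, 30, 30, 30, 30, 30, 30], twist=[0, 0, 0, 0, 0, 0, 0, 0, 0, 0])

```text
time_s: 7.12
tcp_pos: [0.4923, 0.2187, 0.0869]
tool_rot: [2.221, 2.221, 0.003]
contact_force: [-0.2, 1.8, 1.4]
opening: 0.0359
finger_force: 8.0
```

```bash
python3 - <<'E'
from h import *
im=get_image("scene");cv2.imwrite("pics/s4.png",cv2.resize(im[150:310,300:500],None,fx=4,fy=3.75)[:,:,::-1])
E
```

```text
(no output)
```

View pics/s4.png

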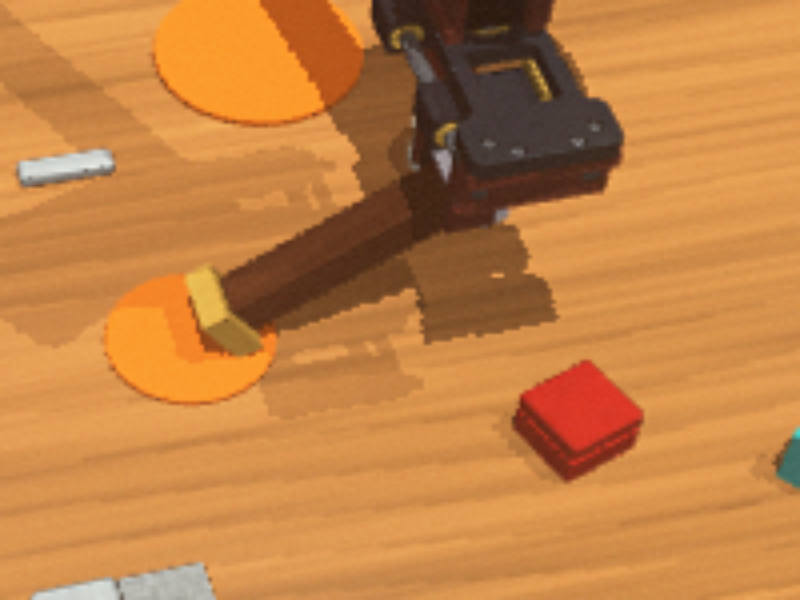

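The punch is tilted about 35° in the gripper, with the brass foot's edge on the amber pad at crop (225,310). I continue the arc.

Request:
arm_command([
  [-9, 0, -8],
  [-19, 0, -16],
  [-30, 0, -23],
  [-41, 0, -28.5],
  [-53, 0, -33.5],
  [-65, 0, -37],
  [-77, 0, -40],
  [-90, 0, -41.5],
  [-102, 0, -42],
  [-102, 0, -42],
], jaw=[30, 30, 30, 30, 30, 30, 30, 30, 30, 30], twist=[0, 0, 0, 0, 0, 0, 0, 0, 0, 0], grip_force=6)

```text
time_s: 8.0
tcp_pos: [0.4922, 0.1142, 0.1291]
tool_rot: [2.22, 2.22, -0.0]
contact_force: [-0.1, 0.5, 6.3]
opening: 0.0359
finger_force: 6.0
```

```bash
python3 - <<'E'
from h import *
im=get_image("scene");cv2.imwrite("pics/s5.png",cv2.resize(im[150:310,300:500],None,fx=4,fy=3.75)[:,:,::-1])
print(state()["tcp_pos"],state()["moment"])
E
```

```text
[0.49218686 0.11484005 0.12903514] [-0.05499491  0.1677143   0.01311337]
```

Request:
arm_command([
  [-6, 0, 0],
  [-12, 0, 0],
  [-18, 0, 0.5],
  [-24, 0, 1],
  [-25, 0, 1.5],
  [-25, 0, 1.5],
], jaw=[30, 30, 30, 30, 30, 30], twist=[0, 0, 0, 0, 0, 0], grip_force=5)

```text
time_s: 8.55
tcp_pos: [0.492, 0.0909, 0.1268]
tool_rot: [2.22, 2.222, -0.0]
contact_force: [-1.0, -0.8, 6.9]
opening: 0.0359
finger_force: 5.0
```

```bash
python3 - <<'E'
from h import *
im=get_image("scene");cv2.imwrite("pics/s6.png",cv2.resize(im[140:300,300:500],None,fx=4,fy=3.75)[:,:,::-1])
print(state()["tcp_pos"],state()["moment"])
E
```

```text
[0.49199431 0.0910831  0.12678822] [-0.22966326  0.10654646  0.03936497]
```

View pics/s6.png

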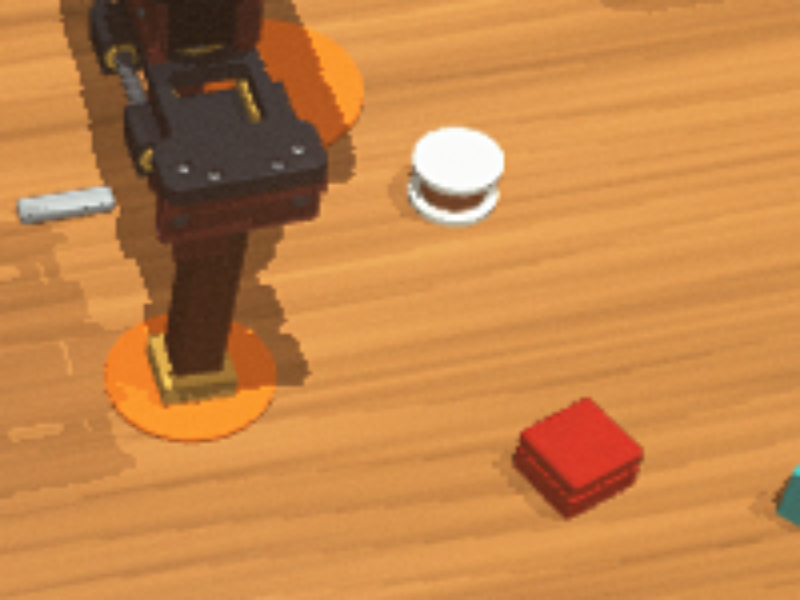

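It stands upright in the grip, with the brass foot at crop (192,370) inside the amber pad (190,378). I release it and back off upward to check.

Request:
arm_command([
  [0, 0, 0],
  [0, 0, 0],
  [0, 0, 0],
  [0, 0, 0],
  [0, 0, 0],
  [0, 0, 0],
  [0, 0, -20],
  [0, 0, -40],
  [60, 0, -50],
  [80, 0, -50],
], jaw=[36, 40, 60, 60, 60, 60, 60, 60, 60, 60], twist=[0, 0, 0, 0, 0, 0, 0, 0, 0, 0])

```text
time_s: 9.43
tcp_pos: [0.4931, 0.1719, 0.1783]
tool_rot: [2.223, 2.217, 0.004]
contact_force: [0.4, -0.0, 0.1]
opening: 0.0602
finger_force: 0.0
```

```bash
python3 - <<'E'
from h import *
print(state()["tcp_pos"],state()["time_s"])
print([proj("scene",X).round(1) for X in([.491,.101,.153],[.491,.101,.01])])
print(feet("scene",.153,(300,140,400,270),"pics/s7.png"))
print(feet("scene",.012,(300,140,400,270))["brass"])
print([proj("top",X).round(1) for X in([.491,.101,.153],[.491,.101,.01])])
print(feet("top",.153,(265,225,325,275),"pics/t7.png"))
E
```

```text
[0.49308627 0.17190067 0.17825966] 9.4333
[array([352.7, 187. ]), array([350.7, 237.1])]
{'brass': (np.int32(61), array([345.1, 238. ]), array([0.5973, 0.0608, 0.153 ])), 'steel': (np.int32(417), array([352.4, 189.5]), array([0.4964, 0.0989, 0.153 ])), 'wood': (np.int32(576), array([349.2, 219. ]), array([0.5597, 0.0772, 0.153 ]))}
(np.int32(34), array([341. , 237.5]), array([0.4892, 0.0821, 0.012 ]))
[array([287.6, 248.4]), array([290.5, 250.4])]
{'steel': (np.int32(304), array([288.3, 247.7]), array([0.4925, 0.0996, 0.153 ])), 'wood': (np.int32(46), array([265.5, 263.6]), array([0.4579, 0.1462, 0.153 ]))}
```

View pics/s7.png

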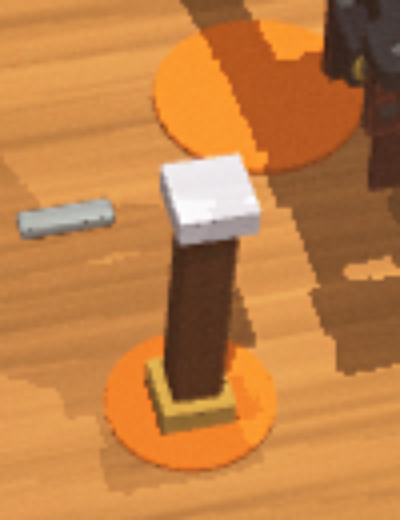

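It stands alone on its brass foot inside the amber pad; the steel top is at crop (210,190) and the base at (195,395). Now I regrasp slightly to the back side and tip it on.

Request:
arm_command([
  [-35, -1, 0],
  [-64, -1, 0],
  [-64, -1, 20],
  [-64, -1, 51],
  [-64, -1, 51],
  [-64, -1, 51],
  [-64, -1, 51],
  [-64, -1, 51],
  [-64, -1, 51],
  [-64, -1, 51],
], jaw=[60, 60, 60, 60, 60, 30, 30, 30, 30, 30], twist=[0, 0, 0, 0, 0, 0, 0, 0, 0, 0], grip_force=6)

```text
time_s: 10.42
tcp_pos: [0.4916, 0.1083, 0.1267]
tool_rot: [2.218, 2.222, 0.002]
contact_force: [-0.4, -0.7, 4.3]
opening: 0.0358
finger_force: 6.0
```

Request:
arm_command([
  [-6, 0, -1],
  [-12.5, 0, -1.5],
  [-25, 0, -2],
  [-38, 0, -1.5],
  [-50, 0, 0],
  [-63, 0, 3],
  [-75, 0, 6.5],
  [-86.5, 0, 11],
  [-98, 0, 17],
  [-98, 0, 17],
], jaw=[30, 30, 30, 30, 30, 30, 30, 30, 30, 30], twist=[0, 0, 0, 0, 0, 0, 0, 0, 0, 0])

```text
time_s: 11.25
tcp_pos: [0.4916, 0.0072, 0.1089]
tool_rot: [2.219, 2.22, -0.001]
contact_force: [-0.8, -2.5, 6.2]
opening: 0.0364
finger_force: 6.0
```

```bash
python3 - <<'E'
from h import *
print(state()["tcp_pos"],state()["moment"])
print(feet("scene",.012,(300,140,400,270),"pics/s8.png"))
print([proj("scene",X).round(1) for X in([.492,.082,.003],[.492,.091,.017],[.492,.118,.026])])
E
```

```text
[0.49164335 0.00717132 0.10894587] [-0.48150523  0.15332316  0.01217992]
{'brass': (np.int32(32), array([332.5, 233.8]), array([0.4768, 0.0682, 0.012 ])), 'steel': (np.int32(52), array([305.6, 142.6]), array([0.2145, 0.0688, 0.012 ])), 'wood': (np.int32(874), array([315.4, 220.8]), array([0.4371, 0.0427, 0.012 ]))}
[array([341.2, 241.4]), array([345.9, 236.2]), array([359.6, 230.8])]
```

```bash
python3 - <<'E'
from h import *
print(feet("top",.02,(265,225,325,275),"pics/t8.png"))
print([proj("top",X).round(1) for X in([.492,.082,.003],[.492,.105,.03],[.492,.118,.026])])
for n,b in(("top",(265,225,325,275)),("scene",(300,180,400,270))):
    im=get_image(n)[b[1]:b[3],b[0]:b[2]];hsv=cv2.cvtColor(im,cv2.COLOR_RGB2HSV).astype(int)
    code=np.full(im.shape[:2],'.')
    H,S,V=hsv[...,0],hsv[...,1],hsv[...,2]
    code[(V<110)]='w';code[(H>=19)&(H<34)&(S>70)&(V>80)]='B';code[(H<18)&(S>200)&(V>150)]='o'
    print(n);print("\n".join("".join(r) for r in code[::2,::1 if n=="top" else 2]))
E
```

```text
{'wood': (np.int32(254), array([317.5, 256.7]), array([0.4778, 0.0365, 0.02  ]))}
[array([298.6, 250.3]), array([288.5, 249.7]), array([283. , 249.6])]
top
.................................wwwwwwwwwwwwwwwwww.........
................................wwwwwwwwwwwwwwwwww..........
................................wwwwwwwwwwwwwwwwww..........
................................wwwwwwwwwwwwwwww.w..........
................................wwwwwwwwwwwwwwwww...........
................................wwwwwwwwwwwwwwwww...........
...............................wwwwwwwwwwwwwwwwwww..........
...............................wwwwwwwwwwwwwwwwwww..........
...............................wwwwwwwwwwwwwwwwwww..........
..............................wwwwwwwwwwwwwwwwwwwwww.w......
..............................wwwwwwwwwwwwwwwwwwwwwwwwwwwwww
..............................wwwwwwwwwwwwwwwwwwwwwwwwwwwwww
..............................wwwwwwwwwwwwwwwwwwwwwwwwwwwwww
..............................wwwwwwwwwwwwwwwwwwwwwwwwwwwwww
..............................wwwwwwwwwwwwwwwwwwwwwwwwwwwwww
.............................
[... 2181 characters left out ...]
w......ooooooooooooooo...............
.ww........ww.......oooooooooooooo................
.ww................ooooooooooooooo................
.w.w.w...w........oooooooooooooooo................
.........w......ooooooooooooooooo.................
.........ww.....oooooooooooooooo..................
..................oooooooooooo....................
....................ooooooooo.....................
..................................................
..................................................
..................................................
..................................................
..................................................
..................................................
```

View pics/s8.png

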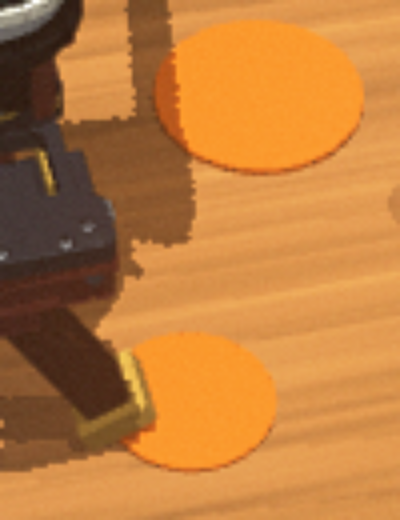

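The punch has tipped, but its brass foot slid toward -y. It is now at the left rim of the amber pad, crop (115,410). I compute where its edge is.

```bash
python3 - <<'E'
from h import *
for uv in((80,440),(78,432),(155,412),(120,350)):
    q=(300+uv[0]/4,140+uv[1]/4); print(uv,[back("scene",q,z).round(3) for z in(.0,.003,.012)])
# predicted corners for hypotheses (pivot y, theta)
for py in(.08,.065,.055,.045):
  for th in(25,40):
    t=np.radians(th);f=lambda a,b,x:(x,py+a*np.cos(t)-b*np.sin(t),.003+a*np.sin(t)+b*np.cos(t)) # a: across foot toward +y, b: up axis
    print(py,th,[((proj("scene",f(a,b,x))-[300,140])*4).round(0) for a,b,x in((0,0,.51),(.036,0,.51),(.036,0,.474),(0,.014,.51),(.036,.014,.51),(.036,.014,.474))])
E
```

```text
(80, 440) [array([0.501, 0.038, 0.   ]), array([0.503, 0.037, 0.003]), array([0.509, 0.036, 0.012])]
(78, 432) [array([0.496, 0.038, 0.   ]), array([0.498, 0.037, 0.003]), array([0.504, 0.036, 0.012])]
(155, 412) [array([0.492, 0.077, 0.   ]), array([0.495, 0.076, 0.003]), array([0.501, 0.075, 0.012])]
(120, 350) [array([0.451, 0.069, 0.   ]), array([0.453, 0.069, 0.003]), array([0.46 , 0.067, 0.012])]
0.08 25 [array([170., 435.]), array([237., 404.]), array([218., 347.]), array([158., 422.]), array([225., 390.]), array([207., 332.])]
0.08 40 [array([170., 435.]), array([227., 396.]), array([208., 338.]), array([152., 426.]), array([209., 385.]), array([191., 328.])]
0.065 25 [array([139., 441.]), array([206., 410.]), array([188., 352.]), array([127., 428.]), array([195., 396.]), array([176., 338.])]
0.065 40 [array([139., 441.]), array([196., 402.]), array([178., 344.]), array([121., 431.]), array([178., 391.]), array([160., 333.])]
0.055 25 [array([119., 445.]), array([186., 414.]), array([168., 356.]), array([107., 431.]), array([174., 400.]), array([156., 342.])]
0.055 40 [array([119., 445.]), array([176., 405.]), array([158., 348.]), array([101., 435.]), array([158., 395.]), array([140., 337.])]
0.045 25 [array([ 99., 449.]), array([165., 417.]), array([148., 360.]), array([ 86., 435.]), array([154., 403.]), array([136., 345.])]
0.045 40 [array([ 99., 449.]), array([155., 409.]), array([138., 351.]), array([ 80., 439.]), array([137., 399.]), array([119., 341.])]
```

Request:
arm_command([
  [-4, 0, -2],
  [-9, 0, 0],
  [-17, 0, 4],
  [-28, 0, 9.5],
  [-38, 0, 15.5],
  [-47, 0, 22.5],
  [-56, 0, 30],
  [-64, 0, 39],
  [-64, 0, 39],
  [-64, 0, 39],
], jaw=[30, 30, 30, 30, 30, 30, 30, 30, 30, 30], twist=[0, 0, 0, 0, 0, 0, 0, 0, 0, 0], grip_force=5)

```text
time_s: 12.28
tcp_pos: [0.4903, -0.0542, 0.0687]
tool_rot: [-2.22, -2.22, 0.001]
contact_force: [-0.2, -0.9, -0.2]
opening: 0.036
finger_force: 5.0
```

```bash
cat >> h.py <<'E'
def ascii(n,b,sx=2,sy=4):
    im=get_image(n)[b[1]:b[3],b[0]:b[2]];hsv=cv2.cvtColor(im,cv2.COLOR_RGB2HSV).astype(int)
    H,S,V=hsv[...,0],hsv[...,1],hsv[...,2];code=np.full(im.shape[:2],'.')
    code[V<100]='w';code[(H>100)&(H<125)&(S>120)]='b';code[(H<18)&(S>200)&(V>150)]='o';code[(H>=19)&(H<34)&(S>70)&(V>80)]='B';code[(S<50)&(V>130)]='S';code[(H>45)&(H<95)&(S>60)]='g'
    for i,r in enumerate(code[::sy,::sx]): print(b[1]+i*sy,"".join(r))
E
python3 - <<'E'
from h import *
print(state()["tcp_pos"],state()["moment"])
ascii("scene",(220,190,380,270),2,3)
E
```

```text
[ 0.49026134 -0.05424886  0.06874774] [-0.28692915  0.00333768 -0.05527122]
190 ............wBBwwwwwwwwwwwwwwww....................SSS..........................
193 ............BwwwwwwwBwwwwwwwww...................SSSSS..........................
196 ............ww.wwwwwwwwwwwwwwwwoo.........wS.....S..............................
199 ..............wwwwwwwwwwwwwwww.ww..........w.w..................................
202 ..............wwwwwwwwwwwwwBwwwwwo..www.........................................
205 ...............www.wwwwwwww.Bwwwwww.............................................
208 .............wwwwwwwwwwwwwwwBwwwww..............................................
211 ..............wwwwwwwwwwwwww.wwwww..............................................
214 ..............wwwwwwwwwwwwwwwwwwwww.............................................
217 ..............wwwwwwwwwwwwwwwwwwwwww............................................
220 ..............wwwwwwwwwwwwwwwwwwSwww............................................
223 ...............www.wwwwwwwwww.wwwwww...........................oo...............
226 
[... 570 characters left out ...]
ooooooooooooooo.....
247 ..........bbbbbbbbbbwwwwwwwww...................B.....oooooooooooooooooooo......
250 .........bbbbbbbbbbbbwwwwwwwww.........................oooooooooooooooooo.......
253 ........bbbbbbbbbbbbbbw.wwwwww...........................oooooooooooooo.........
256 ........bbbbbbbbbbbbbbbbbbbbbb..............................oooooooo............
259 ........bbbbbbbbbbbbbbbbbbbbb...................................................
262 ........bbbbbbbbbbbbbbbbbbbbb...................................................
265 B........bbbbbbbbbbbbbb.bbbbw...................................................
268 B.........bbbbbbbbbbbbbbbbb.....................................................
```

Request:
arm_command([
  [-7.5, 0, 9],
  [-14, 0, 18.5],
  [-19.5, 0, 29],
  [-22, 0, 34],
  [-24, 0, 39.5],
  [-26, 0, 45],
  [-28, 0, 50.5],
  [-30, 0, 55],
  [-30.5, 0, 59],
], jaw=[30, 30, 30, 30, 30, 30, 30, 30, 30], twist=[0, 0, 0, 0, 0, 0, 0, 0, 0])

```text
time_s: 13.08
tcp_pos: [0.4908, -0.0844, 0.01]
tool_rot: [-2.22, -2.223, 0.0]
contact_force: [0.5, -1.6, -1.4]
opening: 0.0358
finger_force: 5.0
```

Request:
arm_command([
  [0, 0, 0],
  [0, 0, 0],
  [0, 0, 0],
  [0, 0, 0],
  [0, 0, 0],
], jaw=[30, 36, 40, 60, 60], twist=[0, 0, 0, 0, 0])

```text
time_s: 13.5
tcp_pos: [0.4912, -0.0843, 0.0109]
tool_rot: [2.219, 2.223, 0.0]
contact_force: [-0.8, -0.7, 0.3]
opening: 0.0497
finger_force: 0.0
```

Request:
arm_command([
  [0, 0, 0],
  [0, 0, -30],
  [0, 0, -60],
  [0, 0, -90],
  [40, 0, -90],
  [80, 0, -90],
  [80, -40, -90],
  [80, -80, -90],
], jaw=[60, 60, 60, 60, 60, 60, 60, 60], twist=[0, 0, 0, 0, 0, 0, 0, 0])

```text
time_s: 14.17
tcp_pos: [0.4122, -0.0028, 0.1011]
tool_rot: [2.213, 2.226, 0.003]
contact_force: [-0.0, -0.6, -0.2]
opening: 0.0602
finger_force: 0.0
```

```bash
python3 - <<'E'
from h import *
print(state()["tcp_pos"])
print(feet("top",.036,(270,220,400,280)))
print({k:v for k,v in feet("scene",.02,(225,200,380,280)).items()})
ascii("scene",(220,210,380,280),2,4)
ascii("top",(290,225,400,280),1,3)
E
```

```text
[ 0.41223835 -0.00275256  0.10113491]
{'brass': (np.int32(95), array([317.5, 251.3]), array([0.49 , 0.037, 0.036])), 'steel': (np.int32(102), array([375.1, 252.5]), array([ 0.4911, -0.0971,  0.036 ])), 'wood': (np.int32(667), array([342.2, 272.4]), array([ 0.4425, -0.0217,  0.036 ]))}
{'brass': (np.int32(99), array([317.7, 234.1]), array([0.477 , 0.0388, 0.02  ])), 'steel': (np.int32(204), array([247. , 251.8]), array([ 0.4881, -0.0999,  0.02  ])), 'wood': (np.int32(456), array([284. , 250.9]), array([ 0.5018, -0.0316,  0.02  ]))}
210 ...............oo...ooooo.......................................................
214 ................................................................................
218 ................................................................................
222 ................................................................................
226 ..........................................................oooooooooooo..........
230 ...............................................BBBB....oooooooooooooooooo.......
234 ...............................................BB
[... 2451 characters left out ...]
..........
264 .......................wggggggggggwwwwww.B.wwwwwwwwwwwwwwwwwwwww.bbbbbbbbbbbbbbbbbbbbbbbb.....................
267 .....................wggggggggggggwwwgggwwwgwwwwwwwwwwwwwwwwwwww......bbbbbbbbbbbbbbb.........................
270 ...................wggggggggggggggwwgggggggwggggggggggwwwwwwwwwww.............................................
273 ..................wggggggggggggggwwwgggggggggggggggggggggggggggggggwwwwww.....................................
276 .................wwggggggggggggggwgggggggggggwgggggggggggggggggggggggggggggggggggwwwww......wwwwww............
279 ................wwggggggggggggggggggggggggggggggggggggggggggggggggggggggggggggggggggggwgggggwggggggggggw......
```

Request:
arm_command([
  [40, 40, 0],
  [40, 78, 15],
  [40, 78, 50],
  [40, 78, 90],
  [40, 78, 90],
  [40, 78, 90],
  [40, 78, 90],
  [40, 78, 90],
  [40, 78, 90],
  [40, 78, 90],
], jaw=[60, 60, 60, 60, 60, 30, 30, 30, 30, 30], twist=[0, 0, 0, 0, 0, 0, 0, 0, 0, 0], grip_force=8)

```text
time_s: 15.2
tcp_pos: [0.4904, 0.0354, 0.0128]
tool_rot: [2.218, 2.22, 0.004]
contact_force: [-1.1, -0.2, 8.9]
opening: 0.0359
finger_force: 8.0
```

```bash
python3 - <<'E'
from h import *
print(rel([.457,.074,.022],-79.3))
E
```

```text
(array([ 38.7, -33.3,  -9.3]), np.float64(-10.644515938648738), np.float64(90.05548406135128))
```

Request:
arm_command([
  [0, 0, -5],
  [0, 0, -11],
  [5, -4, -11],
  [11, -9, -11],
  [17, -15, -11],
  [24, -21, -11],
  [30, -26, -11],
  [36, -31, -11],
  [39, -33, -11],
  [39, -33, -11],
], jaw=[30, 30, 30, 30, 30, 30, 30, 30, 30, 30], twist=[0, 0, -1, -3, -5, -7, -9, -10, -10.5, -10.5])

```text
time_s: 16.03
tcp_pos: [0.4545, 0.0756, 0.0214]
tool_rot: [-2.005, -2.417, 0.001]
contact_force: [0.0, 1.5, -1.6]
opening: 0.0358
finger_force: 8.0
```

```bash
python3 - <<'E'
from h import *
print(state()["tcp_pos"])
print(feet("top",.036,(335,220,400,280)).get("steel"))
print({k:v for k,v in feet("scene",.02,(225,200,320,280)).items()})
E
```

```text
[0.45450521 0.07557037 0.02137518]
(np.int32(100), array([357.1, 256.8]), array([ 0.4798, -0.0555,  0.036 ]))
{'steel': (np.int32(216), array([268.6, 242.8]), array([ 0.4762, -0.0568,  0.02  ])), 'wood': (np.int32(335), array([297.3, 238.2]), array([ 0.4779, -0.0014,  0.02  ]))}
```

Request:
arm_command([
  [-2, 0, -7],
  [-4.5, 0, -14.5],
  [-9.5, 0, -26],
  [-15, 0, -37.5],
  [-22, 0, -48],
  [-29.5, 0, -58],
  [-38, 0, -67.5],
  [-47.5, 0, -76],
  [-57.5, 0, -83.5],
  [-68, 0, -90],
], jaw=[30, 30, 30, 30, 30, 30, 30, 30, 30, 30], twist=[0, 0, 0, 0, 0, 0, 0, 0, 0, 0])

```text
time_s: 16.97
tcp_pos: [0.4687, 0.0068, 0.1127]
tool_rot: [2.007, 2.416, 0.001]
contact_force: [-1.1, 2.1, 0.4]
opening: 0.0361
finger_force: 8.0
```

```bash
python3 - <<'E'
from h import *
print(state()["tcp_pos"],state()["contact_force"],state()["moment"])
print(feet("scene",.01,(225,200,330,280)).get("steel"))
ascii("scene",(220,205,340,280),2,4)
E
```

```text
[0.46866414 0.00683842 0.11271198] [-1.09089463  2.08850398  0.36292191] [ 0.30300789  0.11585676 -0.03586364]
(np.int32(239), array([257.7, 248.7]), array([ 0.4779, -0.079 ,  0.01  ]))
205 ..........................oooooo.wwwwwwwwwwww...............
209 ................ooo....ooooo..wwwwwwwwwwwwwww...............
213 ................o...w.........wwwwwwwwwww...................
217 ............................wwwwwwwwwww.....................
221 ..........................wwwwwwwwwww.......................
225 ........................wwwwwwwwwww........................o
229 .......................wwwwwwwwwww......................oooo
233 .....................wwwwwwwwwww......................oooooo
237 ...................ww..wwwwwwww......................ooooooo
241 ..............SSSS..ww.wwwwww........................ooooooo
245 ...........bbb.SSSSww.wwwwww..........................oooooo
249 ..........bbbbb.SSSSS.wwwww............................ooooo
253 ........bbbbbbbbSSSSSSSSSSbbbb...........................ooo
257 ........bbbbbbbbbbw.SSSSS.bbbb..............................
261 ........bbbbbbbbbbbbbbbbbbbbbw..............................
265 B........bbbbbbbbbbbbbbbbbbb................................
269 ..........bbbbbbbbbbbbbbbb..................................
273 .............bbbbbbbbbb.....................................
277 ............................................................
```

Request:
arm_command([
  [-6, 0, -3.5],
  [-11.5, 0, -6.5],
  [-23, 0, -11],
  [-35, 0, -14.5],
  [-47.5, 0, -17],
  [-60, 0, -18.5],
  [-66, 0, -19],
  [-73, 0, -19],
  [-79, 0, -19],
  [-79, 0, -19],
], jaw=[30, 30, 30, 30, 30, 30, 30, 30, 30, 30], twist=[0, 0, 0, 0, 0, 0, 0, 0, 0, 0], grip_force=6)

```text
time_s: 17.9
tcp_pos: [0.4839, -0.072, 0.1312]
tool_rot: [2.006, 2.415, -0.0]
contact_force: [-0.4, 0.2, 6.9]
opening: 0.0362
finger_force: 6.0
```

Request:
arm_command([
  [-6, 0, 0.5],
  [-12, 0, 1],
  [-17, 0, 1.5],
  [-19, 0, 2],
  [-20, 0, 2],
  [-20, 0, 2],
], jaw=[30, 30, 30, 30, 30, 30], twist=[0, 0, 0, 0, 0, 0], grip_force=5)

```text
time_s: 18.4
tcp_pos: [0.4871, -0.0905, 0.1289]
tool_rot: [2.007, 2.415, -0.0]
contact_force: [1.1, -0.8, 5.8]
opening: 0.0362
finger_force: 5.0
```

```bash
python3 - <<'E'
from h import *
print(state()["tcp_pos"],state()["contact_force"],state()["moment"])
print(feet("scene",.01,(225,200,330,280)).get("steel"))
d=np.array([.186,-.983]);c=np.array([.4835,-.081]);n=np.array([.983,.186])
for a in(-18,18):
  for b in(-18,18):
    w=c+(a*d+b*n)*1e-3;print(a,b,proj("scene",[*w,.003]).round(),proj("scene",[*w,.017]).round())
ascii("scene",(210,190,310,280),1,3)
E
```

```text
[ 0.48712277 -0.09049143  0.12885808] [ 1.0780409  -0.75533324  5.80128736] [-0.10793212 -0.19064818 -0.00738319]
(np.int32(178), array([253.5, 255. ]), array([ 0.4907, -0.089 ,  0.01  ]))
-18 -18 [263. 244.] [262. 239.]
-18 18 [270. 257.] [269. 253.]
18 -18 [245. 250.] [245. 245.]
18 18 [252. 264.] [251. 259.]
190 .............wwwwwwwwwwwwwwwwwwwwwwwwwwwwwwwwwwwwwwwwwwwwwwwwww.....................................
193 .............wwwwwwwwwwwwwwwwwwwwwwwwwwwwwwwwwwwwwwwwww.Swwwwwww...............................SSSSS
196 ...............wwwwwwwwwwwwwwwwwwwwwwwwwwwwwwwwwwwwwwwwwwwwwwwww.o.......ooo.SS................SSSSS
199 ................wwBBwwwwwwwwwwwwwwwwwwwwwwwwwwwwwwwwwwwwwwwwwwwww.....wwwwww...........w............
202 .................wwBwwwwwwwSwwwwww...wwwwwwwwwwwwwwwwwwwwwwwwwwww........ooo.o....ww.w..............
205 ......................wwwwwwwwwwwwwwwwwwwwwwwwwwwwwwwwwwwwwwwwwwwo.ooooo............................
208 ......................wwwwwwwwwwwwwwwwwwwwwwwwwwwwwwwwwwwwwwwwwww...................................
211 .......................wwwwwwwwwwwwwwwwwwwwwwwww
[... 1662 characters left out ...]
bbbbbbb.SSSSSSSSS..SSSS.....bbbbbbbbbbb...............................
262 BBB...BBBB................bbbbbbbbbbbbbSSSSSSS..bbbbbbbbbbbbbbbbbbbb................................
265 .BBBBBBBBBB................bbbbbbbbbbbbbbbbbbbbbbbbbbbbbbbbbbbbbbb..................................
268 BBB.BBBBBBBB.................bbbbbbbbbbbbbbbbbbbbbbbbbbbbbbbbbb.....................................
271 BBBBB.BBBBBBB...................bbbbbbbbbbbbbbbbbbbbbbbbbbb.........................................
274 BBBBBBBBBBBBBBB......................w..bbbbbbbbbbbb................................................
277 BBBBB.BBBBBBBBBB....................................................................................
```

Request:
arm_command([
  [0, 0, 0],
  [0, 0, 0],
  [0, 0, 0],
  [0, 0, 0],
  [0, 0, 0],
  [0, 0, 0],
  [0, 0, -20],
  [0, 0, -45],
  [50, 0, -50],
  [80, 0, -50],
], jaw=[36, 40, 60, 60, 60, 60, 60, 60, 60, 60], twist=[0, 0, 0, 0, 0, 0, 0, 0, 0, 0])

```text
time_s: 19.33
tcp_pos: [0.4736, -0.0116, 0.1803]
tool_rot: [2.01, 2.41, 0.003]
contact_force: [0.1, 0.6, -0.2]
opening: 0.0599
finger_force: 0.0
```

```bash
python3 - <<'E'
from h import *
print(state()["tcp_pos"],state()["time_s"])
print(feet("top",.153,(330,220,400,280)).get("brass"))
print(feet("scene",.15,(235,160,310,240)).get("brass"))
print(feet("scene",.01,(225,230,290,280)).get("steel"))
ascii("scene",(210,190,310,270),2,4)
E
```

```text
[ 0.47357272 -0.01157423  0.18030344] 19.3333
None
(np.int32(308), array([246.1, 203.4]), array([ 0.4833, -0.0862,  0.15  ]))
(np.int32(206), array([255.2, 255.6]), array([ 0.4928, -0.0861,  0.01  ]))
190 .......................................wwwwwww....
194 .............................ooooo.....wwww.......
198 .............BBBBBBBB...ooooooo...................
202 ...........BBBBBBBBBBB..............oo...www......
206 ............BBBBBBBBBBB.....oooo...oo.w...........
210 ............BBBBBBBBB....ooooo....................
214 .............BB...................................
218 .................wwwwww...........................
222 ...............wwwwwwww...........................
226 ................wwwwwww...........................
230 ................wwwwwwww..........................
234 .................wwwwwwww.........................
238 ..................wwwwwww.........................
242 ..................wwwwwww.wwbb....................
246 ................bS.wwwwwwwS.bbbbb.................
250 ..B...........bbbSSwwwwwwwSSbbbbbb................
254 BBBB.........bbbbbSSwww.SSSSSbbbbbb...............
258 BBBB.........bbbbbbSSSSSSSSSSbbbbbb...............
262 BBBBB........bbbbbb.SSSS.bbbbbbbbb................
266 BBBBBB........bbbbbbbbbbbbbbbbbbb.................
```

```bash
python3 - <<'E'
from h import *
for z in(.153,.01):print(proj("scene",[.4845,-.083,z]).round(1),proj("top",[.4845,-.083,z]).round(1))
print(rel([.4825,-.075,.128],-79.3))
im=get_image("top")
for u,v in((362,250),(364,252),(360,248),(366,250),(358,252)):print((u,v),im[v,u])
hsv=cv2.cvtColor(im[225:275,330:400],cv2.COLOR_RGB2HSV)
m=((hsv[...,0]>17)&(hsv[...,0]<34)&(hsv[...,1]>130)&(hsv[...,2]>140)).astype(np.uint8)
ys,xs=np.nonzero(m);print(len(xs),np.median(xs)+330,np.median(ys)+225,np.percentile(xs,[5,95])+330,np.percentile(ys,[5,95])+225)
ascii("top",(335,228,395,272),1,2)
E
```

```text
[247.8 202.4] [375.1 254. ]
[256.1 251.8] [367.8 255.3]
(array([-65.7,  -1.1,  50.6]), np.float64(0.03482995518209009), np.float64(100.73482995518208))
(362, 250) [ 92 131 136]
(364, 252) [ 91 129 134]
(360, 248) [ 91 130 136]
(366, 250) [ 91 131 136]
(358, 252) [ 88 127 132]
  return _methods._mean(a, axis=axis, dtype=dtype,
  ret = ret.dtype.type(ret / rcount)
Traceback (most recent call last):
IndexError: index 0 is out of bounds for axis 0 with size 0
```

It stands by itself on the steel foot inside the blue pad: predicted top pixel (248,202), measured (246,203). Regrasp for the last tip.

Request:
arm_command([
  [-35, -1, 0],
  [-66, -1, 0],
  [-66, -1, 20],
  [-66, -1, 50],
  [-66, -1, 50],
  [-66, -1, 50],
  [-66, -1, 50],
  [-66, -1, 50],
  [-66, -1, 50],
  [-66, -1, 50],
], jaw=[60, 60, 60, 60, 60, 30, 30, 30, 30, 30], twist=[0, 0, 0, 0, 0, 0, 0, 0, 0, 0], grip_force=4)

```text
time_s: 20.42
tcp_pos: [0.484, -0.0762, 0.1298]
tool_rot: [2.005, 2.415, 0.001]
contact_force: [0.5, -0.3, 2.5]
opening: 0.0361
finger_force: 4.0
```

Request:
arm_command([
  [-3, 0, -1],
  [-6, 0, -1.5],
  [-9.5, 0, -2],
  [-12.5, 0, -2.5],
  [-19, 0, -3],
  [-25, 0, -3.5],
  [-32, 0, -3.5],
  [-38, 0, -3],
  [-44, 0, -2],
  [-50, 0, -1],
], jaw=[30, 30, 30, 30, 30, 30, 30, 30, 30, 30], twist=[0, 0, 0, 0, 0, 0, 0, 0, 0, 0])

```text
time_s: 21.25
tcp_pos: [0.4923, -0.126, 0.1296]
tool_rot: [2.007, 2.416, -0.0]
contact_force: [-0.2, -0.1, 4.1]
opening: 0.036
finger_force: 4.0
```

```bash
python3 - <<'E'
from h import *
print(state()["tcp_pos"],state()["moment"])
ascii("scene",(200,200,300,280),1,4)
E
```

```text
[ 0.49225765 -0.12598323  0.12957848] [-0.02303771  0.073463    0.00101974]
200 .wwwwwwwwwwwwwwwwwwwwwwwwwwwwwwwwwwwwwwwwwwwwwwwwww..............w....................ooo.SSSSS.....
204 ...wwwwwwwwwwwwwwwwwwwwwwwwwwwwwwwwww.SSwwwwwwwwwwww...........................ooo.ooooo............
208 .....wwwwwwww.Swwwwww.wwwwwwwwwwwwwwwwwwwwwwwwwwwwwww.......ooooo.o.o..oo...........................
212 ........wwwwwwwwwwwwwwwwwwwwwwwwwwwwwwwwwwwwwwwwwwwww...............................................
216 ..........wwwwwwwwwwwwwwwwwwwwwwwwwwwwwwwwwwwwwwwww.................................................
220 ...........wwwwwwwwwwwwwwwwwwwwwwwwwwww.............................................................
224 ............wwwwwwwwwwwwwwwwwwwwwww.................................................................
228 .................wwwwwwwwwwwwwww....................................................................
232 ..................wwwwwwwwwwwwwww...................................................................
236 ...................wwwwwwwwwwwwwww.........................................
[... 375 characters left out ...]
wwwwwwwwSS.bbbbbbbbbbbbbbbbbbbbbbbbbbb.bbb..bbbbb.....................
256 gggwwgw.BBBBBBBBB....SSSSwwwwwwwwwwwwww.SS.bbbbbbb.bbbbbbbbbb.bbb.b.b....bbbbbb.....................
260 wwBBBBBBBBBBBBBBBBB....SSSSwwwwwwwwwwS.SSSSSbbbbbb.bbbbb.bbbb.bbbbbbbbbbbbbbbb......................
264 BBBBBBBBB.BBB.BBBBBBB...SSSSSSSSSSSSSS.SSSSSS.b.bbbbbbbbbbbbbbbbbbbbbbbbbbbbb.......................
268 BBBBBBBBBBBB.BBBBBBBBB....SSSSSSSSSSSS.bbbbbbbbbbbbbbbbbbbbbbbbbbbbbbbbbb...........................
272 BBBBBB.BBBBBBBBBBBB.........................bbbbbbbbbbbbbbbbbbbbbbbb................................
276 BBBBBBBBBBBBBBBBBBBBB...............................................................................
```

Request:
arm_command([
  [-4, 0, 0.5],
  [-8, 0, 1.5],
  [-12, 0, 2.5],
  [-16, 0, 3],
  [-20, 0, 3],
  [-24, 0, 3],
  [-30, 0, 3],
  [-36, 0, 3.5],
], jaw=[30, 30, 30, 30, 30, 30, 30, 30], twist=[0, 0, 0, 0, 0, 0, 0, 0], grip_force=3)

```text
time_s: 21.97
tcp_pos: [0.4985, -0.1608, 0.1258]
tool_rot: [-2.007, -2.417, 0.0]
contact_force: [-0.8, 0.4, -0.3]
opening: 0.0359
finger_force: 3.0
```

```bash
python3 - <<'E'
from h import *
print(state()["tcp_pos"],state()["moment"])
ascii("scene",(170,204,270,290),1,4)
E
```

```text
[ 0.49854694 -0.16079131  0.12582798] [ 0.02417131 -0.02756451 -0.00296244]
204 .........wwwwwwwwwwwwwwwwwwwwwwwwwwwwwwwwwwwwwwwwwwwwwwww...........................................
208 ..........wwwwwwwwwwwwwwwwwwwwwwwwwwwwwwwwwwwwwwww.Swwwwwww..............................oooo.o.....
212 ...........wwwwwwwwwwwwwwwwwwwwwwwwwwwwwwwwww...wwwwwwwwwwww.....................oo............w....
216 .............wwwwwwwS..wwwwwwwwwwwwwwwwwwwwwwwwwwwwwwwwwwwwww.......................................
220 ................wwwwwwwwwwwwwwwwwwwwwwwwwwwwwwwwwwwwwwwwwwwww.......................................
224 .................wwwwwwwwwwwwwwwwwwwwwwwwwwwwwwwwwwwwwwwwwwww.......................................
228 ..................wwwwwwwwwwwwwwwwwwwwwwwwwwwwwwww..................................................
232 S..................wwwwwwwwwwwwwwwwwwwwwwwwwwwwwww..................................................
236 SSw..................www........wwwwwwwwwwwwwwwwwwwww...............................................
240 .www................................wwwwwwwwwwwwwwwwwwww...................
[... 585 characters left out ...]
BBBBBBBBBB.BBBBBBBBBBw.SS.wwSSSSSSSSSSSSSSS..bb.bbb.bbbbbbbbbbbbbbbbbb
268 BBBBBBBBBBBBBBBBBBBBBBBBBB.B.BBBBBBBBBBBBBBBBBBBBBBB..SSSSSSSSSSS...w.bbbbbbbbbbbbbbbbbbbbbbbbbbbbbb
272 BBBBBBBBBBBB...BBBBBBBBBBBBBBBBBBBB......................S................bbbbbbbbbbbbbbbbbbbbbbbb..
276 B.B.BBB..BBBBBBBBBBBBBBBB.BBBBB.....................................................................
280 BBBBBBBBBBBB......BBBBBBBBBBBBBB...BggggggggggB...B.................................................
284 BBBBBB..BBBBBBBBBBBBBBBBBBBBBBBBBggggggggwwwgwgB.......BB...........................................
288 BBBBBBBBBBBBBBBBBBBBBBBBBBBBBBBBBBggw..BBB..BB......................................................
```

Request:
arm_command([
  [-5, 0, 0.5],
  [-10, 0, 1],
  [-16, 0, 2.5],
  [-22.5, 0, 4],
  [-28.5, 0, 6],
  [-34.5, 0, 8],
  [-40.5, 0, 10],
  [-46.5, 0, 12.5],
  [-57.5, 0, 18.5],
  [-68, 0, 25],
], jaw=[30, 30, 30, 30, 30, 30, 30, 30, 30, 30], twist=[0, 0, 0, 0, 0, 0, 0, 0, 0, 0], grip_force=5)

```text
time_s: 22.85
tcp_pos: [0.5114, -0.2283, 0.1007]
tool_rot: [2.006, 2.417, -0.0]
contact_force: [0.4, -0.2, -2.8]
opening: 0.0361
finger_force: 5.0
```

```bash
python3 - <<'E'
from h import *
print(state()["tcp_pos"],state()["moment"])
ascii("scene",(150,216,260,290),1,4)
d=np.array([.186,-.983]);n=np.array([.983,.186]);P=np.array([.498,-.1497])
for off in(-4,0):
  for th in(35,45):
    t=np.radians(th)
    f=lambda a,b,s:[*(P+1e-3*(d*(off-a*np.cos(t)+b*np.sin(t))+n*s)),1e-3*(a*np.sin(t)+b*np.cos(t))]
    print(off,th,[proj("scene",f(*q)).round() for q in((0,0,18),(0,0,-18),(36,0,18),(36,0,-18),(0,14,18))])
E
```

```text
[ 0.51139822 -0.2283478   0.10069124] [-0.00860261  0.13609725 -0.01775477]
216 wwwwwwwwwwwwwwwwwBBwwwwwwwwwwww...............................................................................
220 wwwwwwwwwwwwwwwwwwwBBwwwwwwwwwww..............................................................................
224 wwwwwwwwwwwwwwwwwwwwwwwwwwwwwwwwww............................................................................
228 wwwwwwwwwwwwwwwwwwwwwwwwwwwwwwwwwww...........................................................................
232 wwwwwwwwwwwwwwwwwwwwwwwwwwww..Swwwwww.........................................................................
236 wwwwwwwwwwwwwwwwwwwwwwwwwwwwwwwwwwwwwww.......................................................................
240 wwwwwwwwwwwwwwwwwwwwwwwwwwwwwwwwwwwwwww................................................................bbbbbbb
244 wwwwwwSSwwwwwwwwwwwwwwwwwwwwwwwwwwwwwwwwwwwwwwwwwwwwww........................................bbbbbbbbbbbbbbbb
248 wwwwwwwwwwwwwwwwwwwwwwwwwwwwwwwwwwwwwwwwwwwwwwwwwwwwwwwwwwwwwwwwwwww......SSSSSSSSS......bbbbbbbbbbb
[... 906 characters left out ...]
........................
284 .BBBBBBBBBBBBBBBBBBBBBB..........................B..BggggggggwgggggBS......BB.................................
288 BBBBBBBBBBBBBBBBBBB.................................BBggg..BBBS.BB............................................
-4 35 [array([228., 274.]), array([222., 259.]), array([241., 262.]), array([235., 248.]), array([223., 272.])]
-4 45 [array([228., 274.]), array([222., 259.]), array([239., 261.]), array([233., 247.]), array([222., 272.])]
0 35 [array([226., 274.]), array([220., 260.]), array([239., 263.]), array([233., 248.]), array([221., 272.])]
0 45 [array([226., 274.]), array([220., 260.]), array([237., 262.]), array([231., 248.]), array([220., 273.])]
```

Request:
arm_command([
  [5, 0, 1],
  [9, 0, 1],
  [12, 0, 1.5],
  [7, 0, 5],
  [2, 0, 8.5],
  [-3, 0, 12.5],
  [-7.5, 0, 17],
  [-12, 0, 21.5],
  [-16, 0, 26],
  [-20, 0, 31],
], jaw=[30, 30, 30, 30, 30, 30, 30, 30, 30, 30], twist=[0, 0, 0, 0, 0, 0, 0, 0, 0, 0], grip_force=6)

```text
time_s: 23.73
tcp_pos: [0.5147, -0.2475, 0.0694]
tool_rot: [-2.007, -2.416, 0.0]
contact_force: [0.3, -0.0, -0.9]
opening: 0.0359
finger_force: 6.0
```

```bash
python3 - <<'E'
from h import *
print(state()["tcp_pos"],state()["moment"])
ascii("scene",(180,228,260,290),1,4)
d=np.array([.186,-.983]);n=np.array([.983,.186]);P=np.array([.498,-.1497])
for off in(-15,-5):
  for th in(62,):
    t=np.radians(th)
    f=lambda a,b,s:[*(P+1e-3*(d*(off-a*np.cos(t)+b*np.sin(t))+n*s)),1e-3*(a*np.sin(t)+b*np.cos(t))]
    print(off,th,[proj("scene",f(*q)).round() for q in((0,0,18),(0,0,-18),(36,0,18),(36,0,-18),(0,14,18),(36,14,-18))])
E
```

```text
[ 0.51466151 -0.2474608   0.06935532] [0.14512039 0.01793288 0.0368922 ]
228 ................................................................................
232 ................................................................................
236 ................................................................................
240 .........................................................................bbbbbbb
244 ...............................................SSSSSSSS.........bbbbbbbbbbbbbbbb
248 ..............................................SSSSSSSSSS...bbbbbbbbbbbbbbbbbbbbb
252 wwwwwwwwwww......................................SSSSSSSSS.bbbbbbbbbbbbbbbbbbbbb
256 wwwwwwwwwwwww....w................................SSSSSSSSSSbbbbbbbbbbbbbbbbbbbb
260 wwwwwwwwwwwwwwwwwwwwwwwwwwwwwwwwwwwwwwwwwwwwwwwww.SSSSSSSSS.b.bbbbbbbbbbbbbbbbbb
264 wwwwwwwwwwwwwwwwwwwwwwwwwwwwwwwwwwwwwwwwwwwwwww.SSSSSSSSS.bbbbbbbbbbbbbbbbbbbbbb
268 ...............................................SSSSSSSS....bbbbbbbbbbbbbbbbbbbbb
272 .........................BBBBBBB................................bbbbbbbbbbbbbbbb
276 ...........BBBB.............S...................................................
280 ..............B...B......BggggggggggB...........................................
284 ......................BggggggggggggggB.......BB.................................
288 .B.......B.............Bwgg..BBBS.BB............................................
-15 62 [array([233., 272.]), array([227., 257.]), array([240., 259.]), array([234., 245.]), array([227., 272.]), array([227., 245.])]
-5 62 [array([228., 273.]), array([222., 259.]), array([235., 261.]), array([229., 246.]), array([221., 274.]), array([222., 246.])]
```

Request:
arm_command([
  [-5, 0, 7],
  [-10, 0, 14.5],
  [-13, 0, 20],
  [-16, 0, 26],
  [-18.5, 0, 32],
  [-20.5, 0, 37.5],
  [-23, 0, 44],
  [-24.5, 0, 50],
  [-26, 0, 55],
  [-27, 0, 59.5],
], jaw=[30, 30, 30, 30, 30, 30, 30, 30, 30, 30], twist=[0, 0, 0, 0, 0, 0, 0, 0, 0, 0])

```text
time_s: 24.62
tcp_pos: [0.5197, -0.2737, 0.01]
tool_rot: [-2.007, -2.417, 0.0]
contact_force: [-1.1, 1.3, 8.5]
opening: 0.0357
finger_force: 6.0
```

Request:
arm_command([
  [0, 0, 1],
  [0, 0, 1.5],
], jaw=[30, 30], twist=[0, 0])

```text
time_s: 24.78
tcp_pos: [0.5197, -0.2738, 0.0093]
tool_rot: [2.007, 2.417, -0.001]
contact_force: [-3.2, -0.1, 7.7]
opening: 0.0359
finger_force: 6.0
```

Request:
arm_command([
  [0, 0, 0],
  [0, 0, 0],
  [0, 0, 0],
  [0, 0, -30],
  [0, 0, -65],
  [40, 0, -90],
  [80, 0, -90],
  [120, 0, -90],
  [160, 0, -90],
  [200, 0, -90],
], jaw=[36, 40, 60, 60, 60, 60, 60, 60, 60, 60], twist=[0, 0, 0, 0, 0, 0, 0, 0, 0, 0])

```text
time_s: 25.62
tcp_pos: [0.4825, -0.0753, 0.0995]
tool_rot: [2.008, 2.415, 0.001]
contact_force: [1.0, 0.7, 0.8]
opening: 0.0603
finger_force: 0.0
```

```bash
cat >> h.py <<'E'
d=np.array([.186,-.983]);n=np.array([.983,.186]);RC=np.array([.516,-.2431])
def inrest(X): v=np.asarray(X)[:2]-RC;return (round(1e3*v@d,1),round(1e3*v@n,1))
E
python3 - <<'E'
from h import *
print(state()["tcp_pos"],state()["time_s"])
for nm,z,b in(("top",.036,(375,215,460,275)),("scene",.02,(130,235,260,295))):
    f=feet(nm,z,b);print({k:(v[0],v[1],v[2],inrest(v[2])) for k,v in f.items()})
ascii("top",(375,215,485,275),1,3)
ascii("scene",(110,236,260,320),2,4)
E
```

```text
[ 0.48250656 -0.07529073  0.09945439] 25.6167
{'brass': (np.int32(96), array([450.7, 242.5]), array([ 0.5194, -0.2732,  0.036 ]), (np.float64(30.2), np.float64(-2.3))), 'steel': (np.int32(2), array([445.5, 233.5]), array([ 0.54  , -0.2608,  0.036 ]), (np.float64(21.9), np.float64(20.3))), 'wood': (np.int32(1210), array([404.8, 254.3]), array([ 0.4888, -0.1664,  0.036 ]), (np.float64(-80.5), np.float64(-12.5)))}
{'brass': (np.int32(146), array([151.4, 276.8]), array([ 0.5046, -0.2782,  0.02  ]), (np.float64(32.4), np.float64(-17.7))), 'steel': (np.int32(262), array([157.9, 239.9]), array([ 0.421 , -0.2622,  0.02  ]), (np.float64(1.1), np.float64(-96.9))), 'wood': (np.int32(454), array([191.7, 275.2]), array([ 0.5176, -0.2062,  0.02  ]), (np.float64(-36.0), np.float64(8.4)))}
215 ggwwwwwww.....................................................................................................
218 gggwwggggggwww................................................................................................
221 ggggggggggggggggggggwww..........................................................
[... 2964 characters left out ...]
BBBB.BBBB.wwwwwwww..B..........Bggggggg..BBB................
288 ....BBBBBBBBBBBBBBBBB.....w..B............BBB.BwgwB.B......................
292 .....BBBBBBBBBBB....BB..............BBBBB..................................
296 .....BBBBB...........B.B......BBBBB........................................
300 .....B...................BBBBBB....B.......................................
304 .............BgggggwBBBBB...BB.............................................
308 ...........BggggwwwwB...B..................................................
312 ........BBBBBwwBB.B...................w....................................
316 ........B.BBB.................SSSSSSS..w...................................
```

```bash
python3 - <<'E'
from h import *
print(rel([.4943,-.1393,.011],-79.3))
E
```

```text
(array([-64.1,  -0.8,  88.3]), np.float64(0.04472869214359321), np.float64(100.7447286921436))
```

Request:
arm_command([
  [-40, -1, 10],
  [-64, -1, 30],
  [-64, -1, 60],
  [-64, -1, 87],
  [-64, -1, 87],
  [-64, -1, 87],
  [-64, -1, 87],
  [-64, -1, 87],
  [-64, -1, 87],
  [-64, -1, 87],
], jaw=[60, 60, 60, 60, 60, 30, 30, 30, 30, 30], twist=[0, 0, 0, 0, 0, 0, 0, 0, 0, 0], grip_force=8)

```text
time_s: 26.65
tcp_pos: [0.495, -0.1406, 0.0136]
tool_rot: [2.005, 2.415, 0.001]
contact_force: [0.1, -1.3, 4.6]
opening: 0.036
finger_force: 8.0
```

Request:
arm_command([
  [0, 0, -5],
  [0, 0, -9],
  [-4, 0.5, -9],
  [-8, 1, -9],
  [-12, 1.5, -9],
  [-16, 2, -9],
  [-18, 2, -9],
  [-18, 2, -7],
  [-18, 2, -4.5],
  [-18, 2, -3],
], jaw=[30, 30, 30, 30, 30, 30, 30, 30, 30, 30], twist=[0, 0, 0, 0, 0, 0, 0, 0, 0, 0])

```text
time_s: 27.48
tcp_pos: [0.4993, -0.1578, 0.0153]
tool_rot: [2.007, 2.416, -0.0]
contact_force: [-3.2, -0.4, 11.2]
opening: 0.036
finger_force: 8.0
```

```bash
python3 - <<'E'
from h import *
print(state()["tcp_pos"],inrest(state()["tcp_pos"]))
f=feet("top",.036,(430,215,480,275));print({k:(v[0],v[1],v[2],inrest(v[2])) for k,v in f.items()})
E
```

```text
[ 0.49931164 -0.15782089  0.01527057] (np.float64(-86.9), np.float64(-0.5))
{'steel': (np.int32(1), array([465., 226.]), array([ 0.5589, -0.3063,  0.036 ]), (np.float64(70.1), np.float64(30.4))), 'wood': (np.int32(883), array([456.9, 258.8]), array([ 0.4816, -0.2884,  0.036 ]), (np.float64(38.1), np.float64(-42.2)))}
```

Request:
arm_command([
  [0, 0, -1],
  [0, 0, -1],
  [0, 0, -1],
  [0, 0, -30],
  [0, 0, -60],
  [40, 0, -90],
  [70, 0, -90],
], jaw=[36, 45, 60, 60, 60, 60, 60], twist=[0, 0, 0, 0, 0, 0, 0])

```text
time_s: 28.12
tcp_pos: [0.4898, -0.0903, 0.1087]
tool_rot: [2.006, 2.408, 0.004]
contact_force: [0.5, 0.5, -0.5]
opening: 0.0599
finger_force: 0.0
```

```bash
python3 - <<'E'
from h import *
print(state()["tcp_pos"],inrest(state()["tcp_pos"]))
for b in((430,215,480,275),):
    f=feet("top",.036,b);print({k:(v[0],v[1],v[2],inrest(v[2])) for k,v in f.items()})
r=feet("scene",.025,(200,240,240,285)).get("steel");print(r,inrest(r[2]))
ascii("scene",(110,236,260,320),2,4)
print(rel([*(RC-.018*d),.016],-79.3))
E
```

```text
[ 0.4898396  -0.09034     0.10873664] (np.float64(-155.0), np.float64(2.7))
{'brass': (np.int32(6), array([460.3, 245.8]), array([ 0.5122, -0.296 ,  0.036 ]), (np.float64(51.3), np.float64(-13.6))), 'steel': (np.int32(2), array([459. , 233.5]), array([ 0.5409, -0.2925,  0.036 ]), (np.float64(53.2), np.float64(15.3))), 'wood': (np.int32(424), array([442. , 252.1]), array([ 0.4962, -0.2534,  0.036 ]), (np.float64(6.4), np.float64(-21.4)))}
(np.int32(206), array([217.4, 260.8]), array([ 0.4998, -0.1563,  0.025 ])) (np.float64(-88.3), np.float64(0.2))
236 ..................SSSSSSSSSSSSSw......................................ww...
240 ..................SSSSSSSSSSSS.w........................................bbb
244 ...................SSSSSSSSSS.ww...................................bbbbbbbb
248 ..............................w.....................SS...........bbbbbbbbbb
252 .............................................ggg..SSSSS........Sbbbbbbbbbbb
256 .........................................ggggggww..SSSSS.......bbbbbbbbbbbb
260 .....................................B.BB.w........wSSSS......
[... 533 characters left out ...]
.......BBB.BggwB.B......................
292 ....BBBBBBBBBBBB.....w.B...........B.BBB.B.................................
296 .....BBBBB.....BB.............BBBBB......B.................................
300 .....B............BS.....BBBB......B.......................................
304 .............BgggggwBBBB.....B.............................................
308 ............ggggwwww...BB..................................................
312 ........BBBBBgwBB.B...................w....................................
316 ...........BBB................SSSSSSS..w...................................
(array([-141.2,    0.6,   89.7]), np.float64(0.060283478068527074), np.float64(100.76028347806854))
```

Request:
arm_command([
  [-40, 0, 0],
  [-80, 0, 0],
  [-120, 0, 0],
  [-141, 0.5, 10],
  [-141, 0.5, 40],
  [-141, 0.5, 70],
  [-141, 0.5, 85],
  [-141, 0.5, 93],
  [-141, 0.5, 94],
  [-141, 0.5, 94],
], jaw=[50, 50, 50, 50, 50, 50, 50, 50, 50, 50], twist=[0, 0, 0, 0, 0, 0, 0, 0, 0, 0])

```text
time_s: 29.1
tcp_pos: [0.5124, -0.2276, 0.0106]
tool_rot: [-2.007, -2.416, 0.001]
contact_force: [0.4, 0.6, -0.5]
opening: 0.0499
finger_force: 0.0
```

Request:
arm_command([
  [0, 0, 0],
  [0, 0, 0],
  [0, 0, 0],
  [0, 0, 0],
  [0, 0, 0],
  [0, 0, 0],
  [0, 0, 0],
], jaw=[20, 20, 20, 20, 20, 20, 20], twist=[0, 0, 0, 0, 0, 0, 0], grip_force=12)

```text
time_s: 29.68
tcp_pos: [0.513, -0.2273, 0.0119]
tool_rot: [2.006, 2.416, -0.0]
contact_force: [-1.3, 0.9, 6.1]
opening: 0.024
finger_force: 12.0
```

```bash
python3 - <<'E'
from h import *
print(state()["tcp_pos"],inrest(state()["tcp_pos"]))
r=feet("scene",.025,(200,240,240,285)).get("steel");print(r,inrest(r[2]))
E
```

```text
[ 0.51295035 -0.22731508  0.01189911] (np.float64(-16.1), np.float64(-0.1))
(np.int32(217), array([217.5, 260.8]), array([ 0.4999, -0.1561,  0.025 ])) (np.float64(-88.5), np.float64(0.4))
```

Request:
arm_command([
  [0, 0, -1],
  [-4, 0, -1],
  [-8, 0, -1],
  [-12, 0, -1],
  [-16, 0, -1],
  [-20, 0, -1],
  [-20, 0, -1],
  [-20, 0, 0],
], jaw=[20, 20, 20, 20, 20, 20, 20, 20], twist=[0, 0, 0, 0, 0, 0, 0, 0])

```text
time_s: 30.4
tcp_pos: [0.5167, -0.2478, 0.0118]
tool_rot: [2.006, 2.416, -0.001]
contact_force: [-4.2, -0.8, 17.4]
opening: 0.024
finger_force: 12.0
```

```bash
python3 - <<'E'
from h import *
print(state()["tcp_pos"],inrest(state()["tcp_pos"]))
r=feet("scene",.025,(190,240,240,285)).get("steel");print(r,inrest(r[2]))
E
```

```text
[ 0.51674496 -0.24784118  0.01184888] (np.float64(4.8), np.float64(-0.1))
(np.int32(221), array([206.5, 264.5]), array([ 0.5037, -0.1768,  0.025 ])) (np.float64(-67.5), np.float64(0.2))
```

Request:
arm_command([
  [0, 0, -1],
  [0, 0, -1],
  [0, 0, -1],
  [0, 0, -30],
  [0, 0, -60],
  [0, 0, -95],
  [40, 0, -120],
  [80, 0, -120],
  [120, 0, -120],
  [160, 0, -120],
], jaw=[30, 40, 50, 50, 50, 50, 50, 50, 50, 50], twist=[0, 0, 0, 0, 0, 0, 0, 0, 0, 0])

```text
time_s: 31.28
tcp_pos: [0.4868, -0.0882, 0.1318]
tool_rot: [2.008, 2.414, 0.001]
contact_force: [0.9, -0.7, 0.0]
opening: 0.0501
finger_force: 0.0
```

Request:
arm_command([
  [40, 0, -30],
  [80, 0, -30],
  [120, 0, -30],
  [160, 0, -30],
], jaw=[50, 50, 50, 50], twist=[0, 0, 0, 0])

```text
time_s: 31.62
tcp_pos: [0.4576, 0.0677, 0.1618]
tool_rot: [2.007, 2.415, 0.002]
contact_force: [0.4, 0.8, 0.0]
opening: 0.0501
finger_force: 0.0
```

```bash
python3 - <<'E'
from h import *
print(state()["tcp_pos"],state()["contact_force"])
for s in(-1,1):
  for b in((440,215,485,275),(392,215,440,275)):
    pass
f=feet("top",.036,(440,222,475,260));print({k:(v[0],v[1],inrest(v[2])) for k,v in f.items()})
f=feet("top",.036,(395,235,430,260));print({k:(v[0],v[1],inrest(v[2])) for k,v in f.items()})
r=feet("scene",.025,(190,240,240,285)).get("steel");print(r,inrest(r[2]))
ascii("top",(390,215,480,275),1,2)
ascii("scene",(110,240,240,320),1,3)
E
```

```text
[0.45762155 0.06769954 0.16179939] [0.43246079 0.80469551 0.00994882]
{'brass': (np.int32(83), array([466.6, 237.8]), (np.float64(69.1), np.float64(2.6))), 'wood': (np.int32(96), array([453., 245.]), (np.float64(34.7), np.float64(-9.0)))}
{'steel': (np.int32(130), array([409. , 247.8]), (np.float64(-68.1), np.float64(0.8))), 'wood': (np.int32(34), array([422.1, 250.1]), (np.float64(-38.9), np.float64(-9.2)))}
(np.int32(217), array([206.6, 264.6]), array([ 0.5038, -0.1766,  0.025 ])) (np.float64(-67.6), np.float64(0.4))
215 ..........................................................................................
217 ..........................................................................................
219 ..........................................................................................
221 ..........................................................................................
223 ..................................................................BBBB.....BBBBBB.........
225 .......................................................BBBBBBBBB..gggggggg..BBBBB.........
227 .
[... 5219 characters left out ...]
.........................
306 ............B..........gggggggggggggggw..BB.B.B.....BBB...........................................................................
309 ....................B.B.gggggwwwwwwwwwBBB..BBB....................................................................................
312 ...............BBBBBBBBBBwgwww.BBB.BBB......................................w.....................................................
315 ..............BBBBBBBBBBBBBB..................................SSSSSSSSSS.....ww...................................................
318 ...............B.BBB.......................................SSSSSSSSSSSSSS.....w...................................................
```

```bash
python3 -c "
from workcell import *
print(hand_in())"
```

```text
the job is handed in; nothing more can be done
None
```

The job is handed in: the punch stood by itself on its brass foot on the amber pad, then on its steel foot on the blue pad, and now lies in the rest with both feet between the green cheeks and the gripper clear, after 31.6 s. The standing foot slid off its pad during both tips that left a pad, but it never looked lifted clear of the bench in my pictures. I made no last check of the other things on the bench, and no verdict came back.

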